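Find the rocking canister lid and seat it

ROBOT

A 6-joint arm with a two-finger parallel gripper is mounted at the origin on a cart in front of the work surface, level with it; the furniture and walls round the work are solid. World frame = base frame: x ahead of the robot, y to its left, z up, the work surface at z = 0. Lengths are in mm, angles in rad, forces in N, time in s.
With the tool pointing down it reaches from about 350 to 775 mm from the base axis. Payload 7.3 kg.
Tool frame: the origin (TCP) lies midway between the tips of the shut fingers; the grasp point (between the pads) lies 19 mm behind it; x points along the fingers, y is the direction in which the jaws open and shut, and the axes are right-handed (so a half turn about x gives the same grasp; the last joint's range is limited). The gripper opens to 92 mm and grips with 3 to 60 N. Pads are 19 mm wide; open, the fingers measure 130 mm over their backs; the gripper's body (75 mm by 190 mm) begins 47 mm behind the grasp point.
Start: joints at [-1.479, 0.342, 1.524, -0, 1.275, -0.146], TCP at [123.693, -510.24, 226.741] pointing down, gripper open.
Joint ranges: [-2.53, 2.53], [-0.77, 2.02], [0.04, 2.7], [-1, 4.14], [0.28, 2.66], [-3.11, 3.11]. Speed limits (rad/s): [2.57, 2.57, 3.14, 3.14, 3.14, 3.14].

INTERFACE

Orientations are given as [roll, pitch, yaw] about the fixed x, y, z axes, in that order (R = Rz(yaw) Ry(pitch) Rx(roll)).
In Python, from plant import get_obs, capture, close_job gives the robot as it stands. The module is installed in compiled form; this text tells all that it offers.
- The arm moves only by the tool send_rows, never from a script. Its argument "moves" is a list of rows, each a list of 4 numbers: the shift along the tool's x, y, z in mm, then the turn about the tool's x in degrees. In form: [[tx, ty, tz, yaw], ...]. A call has 1 to 8 rows; each row shifts and turns the commanded pose from where the row before left it, along the tool's axes as they then stand; what a row does not reach is not made up. A row lasts 1/8 s, in which the tool goes at most 62.5 mm and 10.7 degrees, less where a joint would pass 70% of its speed; a pose out of reach is approached as far as the arm can. A call with a gripper value outside its range is refused whole. "hand" is the opening, from 0 (shut) to 1 (fully open), set as the call begins (left out, the last holds). The fingers move at their own pace and stop on an object; the grip force is fixed at half the most. Time passes only in rows, so rows that do not move let the fingers close. It gives the time, the measured TCP pose, the force and the opening at its end, in the units of the state.
- get_obs(): the state, without advancing time (a new reading comes with each control period).
- capture(name): name is "scene" or "top" or "wrist"; returns a dict with "image" (480x640x3 uint8, red, green, blue), "K" (3x3 intrinsics, pixels), "position" and "attitude" of the camera in the world; the wrist camera has in their place "mount" (4x4, takes a point from camera to tool coordinates, whose origin is the TCP and whose axes are the tool frame's). Camera axes: x right, y down, z forward; pixel columns grow to the right and rows downward; lengths in mm; the calibration is good to about 2 mm. The wrist camera is an equidistant fisheye: a pixel r from the principal point sees the ray r / f radians off the axis. A picture is of the moment at which its call begins: read the wrist's pose just before it. There is no depth.
- close_job(): hands the job in, once; it reports no verdict.
The state is a dict: "time": time; "joint_positions": joint angles; "dq": joint speeds; "tau": joint torques, N m; "tool_pos": TCP position; "tcp_rot": TCP orientation; "contact_force": force on the tool from outside, world axes, zero at the start; "moment": the same for the moment, N m; "grip_width": finger opening in mm.
Only numpy, scipy, OpenCV 4.12 (cv2) and the standard library are available. Lean on these libraries where they do the work, as an engineer would, in place of code of your own. Each camera call takes 0.05 s, during which the arm holds its last target. There are 200 camera calls.

TASK

One of the four canister lids is not home: it sits askew on its rim and rocks. Press on the lids with the fingertips to find it, then push that lid sideways until it drops into its canister, so that all four lids lie flat and fully home. Only press and push: do not pick up or knock off a lid, leave the other things where they stand, and finish clear of everything.

Things in the scene. Friction and masses are not known exactly. Their poses are not given: they have to be found in the camera images.
- canister_1: One of four identical round white stoneware canisters, open at the top, 90 mm across and 80 mm tall, standing fast on the worktop (it does not move). Rim flat, 80 mm up; the wall is 8 mm thick, so the mouth is 74 mm wide. Origin: centre of its underside, on the worktop; z up the canister's axis.
- canister_2: Another canister, identical to canister_1 (the numbers say nothing of where it stands or which lid it has).
- canister_3: Another canister, identical to canister_1 (the numbers say nothing of where it stands or which lid it has).
- canister_4: Another canister, identical to canister_1 (the numbers say nothing of where it stands or which lid it has).
- lid_1: One of four identical loose round wooden lids, about 0.15 kg. Upper disc 96 mm across, 14 mm thick, flat on top; under it a plug 68 mm across, 6 mm deep, with 3 mm of play all round in the mouth. Origin: centre of the plug's underside, 20 mm below the top face; z is the lid's axis. Home: disc flat on the rim, origin 74 mm and top 94 mm above the worktop.
- lid_2: Another lid, identical to lid_1; same origin and axes. The numbers of the lids tell neither which canister a lid is on nor which lid is askew.
- lid_3: Another lid, identical to lid_1. Whichever lid is askew sits 5 to 10 mm off its canister's axis, in any direction, its plug's edge on the rim: it slants by about 6 degrees, its middle is about 5 mm higher than when home, and its raised, overhanging edge gives and rocks when pressed.
- lid_4: Another lid, identical to lid_1. On the askew lid the overhanging edge has its underside about 10 mm and its top about 24 mm above the rim. It slides on the rim under 1 to 2 N; pushed by that edge towards the canister's axis, it drops in by its own weight.
- timer: Cream round wind-up kitchen timer, 70 mm across, 42 mm tall, among the canisters; a bystander. Origin: centre of its underside.
- matchbox: Matchbox, 36 x 53 x 15 mm, lying flat; a bystander. Origin: centre of its underside.
- peg: Wooden clothes peg, 15 x 72 x 12 mm, lying; a bystander. Origin: centre of its underside.
- teaspoon: Steel teaspoon, 134 x 27 x 12 mm, lying; a bystander. Origin: centre of its underside.
- spice_jar: Spice jar with a white cap, 46 mm across, 108 mm tall, at the back; a bystander. Origin: centre of its underside.
- mug: White mug, 78 x 113 x 89 mm, at the back; a bystander. Origin: centre of its underside.
- glass: Drinking glass, 77 mm across, 89 mm tall, at the left; a bystander. Origin: centre of its underside.
Mind the look-alikes: they are no part of the job. Leave any blue look-alike of the lid_2 alone.

How it is judged:
By the outcome, as a careful person would: the job done as asked, in the order asked, and still so for the second after the job is handed in, with the robot touching nothing.
It also fails if it takes over 61 s, if anything falls off the work surface, if the arm or the gripper's body presses on something with over 40 N, if the wrist force passes 120 N, or if a joint passes its speed limit or range.

## Working session

There is one attempt and no reset: what is moved stays moved. The work goes in short steps, Python scripts to look and compute and a tool call to move; the robot and the scene stay as the last step left them, time stands still between calls to the robot, and variables do not carry over. Pictures are saved under pics/ and viewed, about 8 in all and at most 12, crops included, and the job is handed in when it is done.

Besides the shell and the picture viewer there is one more tool, called as a command line: name --pt "numbers of a row" for each row, then --argument value for the rest. send_rows: Moves the arm, as the interface text tells. Its arguments: {"type":"object","properties":{"moves":{"type":"array","items":{"type":"array","items":{"type":"number"}}},"hand":{"type":"number"}},"required":["moves"]}

```bash
mkdir -p pics
python3 - <<'E'
from plant import *
import cv2
s=get_obs();print({k:(s[k]) for k in s})
for n in("scene","top"):
    c=capture(n);cv2.imwrite(f"pics/{n}0.png",c["image"][:,:,::-1]);print(n,c["K"],c["position"],c["attitude"])
E
```

```text
{'time': 0.0, 'joint_positions': array([-1.47899098e+00,  3.42706180e-01,  1.52505329e+00, -3.04917721e-05,
        1.27543347e+00, -1.46016178e-01]), 'dq': array([ 0.00013048, -0.00075666, -0.00081468,  0.00170667,  0.00103135,
        0.00089106]), 'tau': array([ 2.74768363e-04, -4.31243134e+01, -2.44217330e+01,  7.18441908e-02,
        5.60308888e-02, -1.06371911e-04]), 'tool_pos': array([ 123.64644369, -509.78229216,  226.04091342]), 'tcp_rot': array([-1.69859455,  1.56919578,  1.68082853]), 'contact_force': array([0.23708564, 0.81413494, 0.20944182]), 'moment': array([-0.01655512, -0.00615554, -0.00192013]), 'grip_width': 92.16706082673294}
scene [[540.79786504   0.         321.68452358]
 [  0.         540.79786504 237.11177438]
 [  0.           0.           1.        ]] [  21.66109393 -560.89157481 1238.15188304] [-2.4436674   0.01519446 -0.61007745]
top [[496.62067811   0.         313.52533215]
 [  0.         496.62067811 238.40615709]
 [  0.           0.           1.        ]] [ 256.83808275  216.17528917 1515.88072723] [-2.92281032  0.00656703 -1.59509176]
```

View pics/scene0.png

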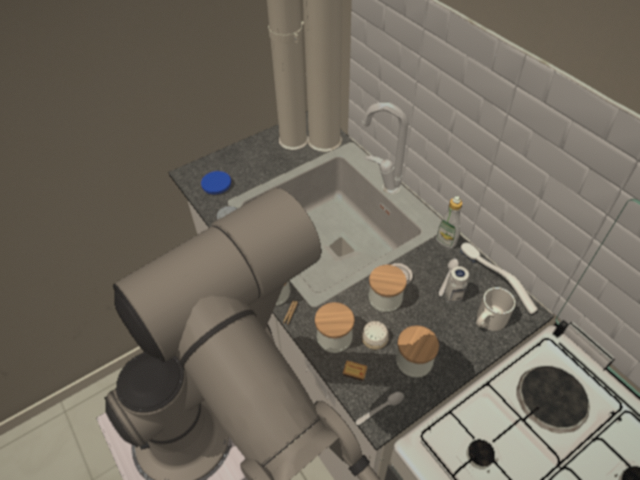

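View pics/top0.png

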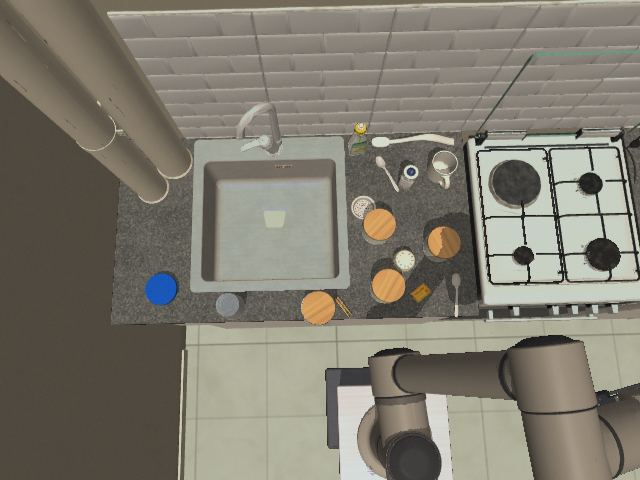

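The scene view shows three wooden lids at (388,280), (335,320) and (417,345). The top view shows all four, at (379,224), (388,286), (318,308) and (444,242). The look-alikes are the blue disc at top (161,288), the glass (228,304), the timer (404,260) and the white sink item (363,208). None of these is a wooden lid.

```bash
cat > h.py <<'E'
import numpy as np,cv2
from plant import *
from scipy.spatial.transform import Rotation as R
def rays(c,uv):
    uv=np.atleast_2d(uv).astype(float)
    d=np.c_[uv,np.ones(len(uv))]@np.linalg.inv(c["K"]).T
    return d@R.from_euler("xyz",c["attitude"]).as_matrix().T
def onz(c,uv,z):
    d=rays(c,uv);p=np.array(c["position"]);return p+d*((z-p[2])/d[:,2])[:,None]
def wood(im):
    h=cv2.cvtColor(im,cv2.COLOR_RGB2HSV)
    m=cv2.inRange(h,(5,80,90),(20,255,255))
    return cv2.morphologyEx(m,cv2.MORPH_OPEN,np.ones((3,3)))
E
python3 - <<'E'
from h import *
C={}
for n in("top","scene"):
    c=capture(n);C[n]=c
    cs,_=cv2.findContours(wood(c["image"]),cv2.RETR_EXTERNAL,cv2.CHAIN_APPROX_NONE)
    for k in cs:
        if cv2.contourArea(k)<150: continue
        p=onz(c,k[:,0,:],94)[:,:2].astype(np.float32)
        e=cv2.fitEllipse(p);hull=cv2.minEnclosingCircle(p)
        print(n,cv2.fitEllipse(k)[0],cv2.contourArea(k),"ellipse",np.round(e[0]),np.round(e[1]),round(e[2]),"circ",np.round(hull[0]),round(hull[1]))
for nm,uv,z in (("timer",(404,260),42),("match",(420,293),15),("spoonL",(457,275),10),("spoonL2",(457,315),5),("peg",(344,306),12),("spice",(410,172),108),("mug",(443,168),89)):
    print(nm,np.round(onz(C["top"],uv,z)[0]))
im=C["top"]["image"][190:340,290:480,::-1]
cv2.imwrite("pics/top_crop.png",cv2.resize(im,(760,600),interpolation=cv2.INTER_CUBIC))
E
```

```text
top (318.140869140625, 307.44927978515625) 861.0 ellipse [372. 210.] [93. 95.] 63 circ [372. 210.] 49
top (388.21551513671875, 285.04302978515625) 844.5 ellipse [431.   7.] [94. 95.] 50 circ [431.   7.] 49
top (443.58984375, 241.90878295898438) 800.0 ellipse [ 553. -162.] [94. 95.] 59 circ [ 553. -162.] 49
top (379.0362854003906, 223.93374633789062) 790.0 ellipse [612.  24.] [93. 97.] 71 circ [612.  24.] 49
scene (354.7148742675781, 369.11639404296875) 259.5 ellipse [ 393. -132.] [36. 57.] 37 circ [ 393. -132.] 28
scene (417.7525329589844, 343.81903076171875) 1186.0 ellipse [ 554. -165.] [ 94. 100.] 133 circ [ 554. -165.] 51
scene (334.11907958984375, 319.5801086425781) 1093.0 ellipse [432.   3.] [ 97. 100.] 147 circ [431.   3.] 51
scene (387.43951416015625, 280.3337707519531) 906.5 ellipse [612.  18.] [95. 99.] 131 circ [612.  20.] 52
timer [511. -53.  42.]
match [414. -99.  15.]
spoonL [ 466. -217.   10.]
spoonL2 [ 346. -208.    5.]
peg [381. 131.  12.]
spice [766. -75. 108.]
mug [ 783. -180.   89.]
```

View pics/top_crop.png

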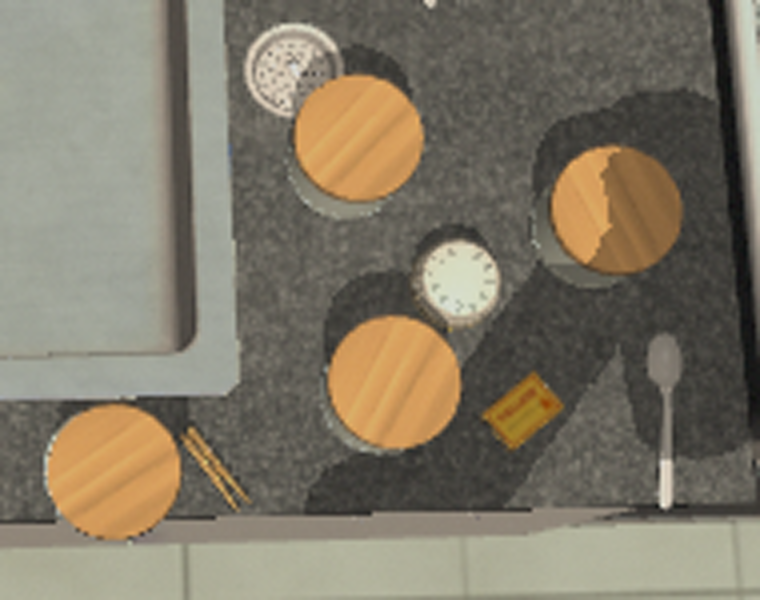

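```bash
cat >> h.py <<'E'
def go(x,y,z):
    s=get_obs();M=R.from_euler("xyz",s["tcp_rot"]).as_matrix()
    d=M.T@(np.array([x,y,z])-s["tool_pos"])
    print("t",round(s["time"],2),"pos",np.round(s["tool_pos"],1),"F",np.round(s["contact_force"],1),"shift",np.round(d,1))
E
python3 - <<'E'
from h import *
s=get_obs();print(np.round(R.from_euler("xyz",s["tcp_rot"]).as_matrix(),3))
go(553,-162,130);go(431,7,130);go(372,210,130);go(612,24,130)
E
```

```text
[[-0.     0.236 -0.972]
 [ 0.001 -0.972 -0.236]
 [-1.    -0.001 -0.   ]]
t 0.2 pos [ 123.6 -510.   226.3] F [0.4 1.2 0.2] shift [  96.6 -237.  -499.3]
t 0.2 pos [ 123.6 -510.   226.3] F [0.4 1.2 0.2] shift [  96.7 -429.9 -420.5]
t 0.2 pos [ 123.6 -510.   226.3] F [0.4 1.2 0.2] shift [  96.9 -641.1 -411. ]
t 0.2 pos [ 123.6 -510.   226.3] F [0.4 1.2 0.2] shift [  96.7 -403.8 -600.4]
```

send_rows --hand 0 --pt "0 0 0 6.8" --pt "0 0 0 6.85" --pt "0 -25 -30 0" --pt "0 -25 -30 0" --pt "0 -25 -30 0" --pt "0 -25 -30 0" --pt "0 -25 -30 0" --pt "0 -25 -30 0"

```text
time: 1.2
tool_pos: [304.6, -359.4, 226.7]
tcp_rot: [0.165, 1.571, -2.978]
contact_force: [-0.1, -0.4, -0.2]
grip_width: 16.3
```

send_rows --pt "0 -25 -31 0" --pt "0 -25 -31 0" --pt "0 -25 -31 0" --pt "0 -25 -31 0" --pt "0 -25 -31 0" --pt "20 -25 -31 0" --pt "30 -25 -31 0" --pt "30 -23 -32 0"

```text
time: 2.2
tool_pos: [553.8, -161.5, 145.9]
tcp_rot: [2.342, 1.57, -0.8]
contact_force: [0.8, -0.8, -0.9]
grip_width: 0.1
```

Run:
```python
from h import *
s=get_obs();print(np.round(R.from_euler("xyz",s["tcp_rot"]).as_matrix(),3),s["grip_width"])
go(553,-162,110)
w=capture("wrist");print(w["K"],w["mount"])
cv2.imwrite("pics/w1.png",w["image"][:,:,::-1])
```

```text
[[ 0. -0. -1.]
 [-0. -1.  0.]
 [-1.  0. -0.]] 0.14943720436500732
t 2.2 pos [ 553.8 -161.5  145.9] F [ 0.8 -0.8 -0.9] shift [35.9  0.5  0.8]
[[371.64829954   0.         319.66339054]
 [  0.         371.64829954 242.53312784]
 [  0.           0.           1.        ]] [[ 1.74896398e-04 -2.86979628e-01  9.57936669e-01 -1.58596549e+02]
 [ 9.99999513e-01 -8.80526672e-04 -4.46365134e-04  3.06565814e-02]
 [ 9.71586488e-04  9.57936281e-01  2.86979334e-01 -7.86320477e+01]
 [ 0.00000000e+00  0.00000000e+00  0.00000000e+00  1.00000000e+00]]
```

View pics/w1.png

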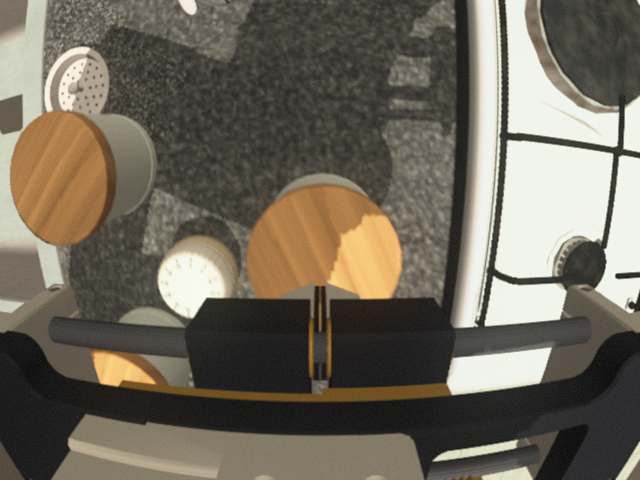

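The wrist view shows this lid at (325,240), partly hidden behind the fingers, with the canister's wall behind it at (320,185). The timer is at (198,275), and another lid is at (63,178). I'll press the middle of this lid now.

send_rows --pt "15 0 0 0" --pt "15 0 0 0" --pt "10 0 0 0" --pt "4 0 0 0" --pt "2 0 0 0" --pt "0 0 0 0"

```text
time: 3.0
tool_pos: [553.0, -162.7, 101.1]
tcp_rot: [2.639, 1.57, -0.504]
contact_force: [-0.3, -1.4, -0.0]
grip_width: 0.5
```

send_rows --pt "2 0 0 0" --pt "2 0 0 0" --pt "2 0 0 0" --pt "0 0 0 0"

```text
time: 3.5
tool_pos: [552.8, -162.4, 94.5]
tcp_rot: [-0.129, 1.571, 3.012]
contact_force: [-0.2, 0.5, -0.1]
grip_width: 0.2
```

send_rows --pt "1 0 0 0" --pt "1 0 0 0" --pt "0 0 0 0"

```text
time: 3.88
tool_pos: [552.9, -162.5, 94.3]
tcp_rot: [2.602, 1.57, -0.54]
contact_force: [-3.3, 0.8, 9.9]
grip_width: 0.4
```

C is solid at 94.3, so it is home. Next is B (431,7).

send_rows --pt "-30 0 0 0" --pt "0 -34 24 0" --pt "0 -34 24 0" --pt "0 -34 25 0" --pt "0 -34 25 0" --pt "0 -34 24 0" --pt "10 0 0 0" --pt "5 0 0 0"

```text
time: 4.88
tool_pos: [431.4, 7.4, 107.4]
tcp_rot: [2.593, 1.57, -0.549]
contact_force: [-0.4, 0.5, 0.8]
grip_width: 0.7
```

send_rows --pt "3 0 0 0" --pt "3 0 0 0" --pt "2 0 0 0" --pt "2 0 0 0" --pt "0 0 0 0"

```text
time: 5.5
tool_pos: [430.9, 7.6, 97.6]
tcp_rot: [0.251, 1.571, -2.891]
contact_force: [-0.0, -0.6, -0.7]
grip_width: 0.4
```

send_rows --pt "2 0 0 0" --pt "1 0 0 0" --pt "1 0 0 0" --pt "1 0 0 0" --pt "0 0 0 0"

```text
time: 6.12
tool_pos: [431.0, 7.6, 94.2]
tcp_rot: [2.793, 1.57, -0.349]
contact_force: [-5.5, -0.3, 18.9]
grip_width: 0.7
```

B is home too. Next is D (612,24), then A.

send_rows --pt "-30 0 0 0" --pt "0 -4 -45 0" --pt "0 -4 -45 0" --pt "0 -4 -45 0" --pt "0 -4 -46 0" --pt "10 0 0 0" --pt "5 0 0 0" --pt "0 0 0 0"

```text
time: 7.12
tool_pos: [610.4, 23.5, 107.1]
tcp_rot: [-0.037, 1.569, 3.104]
contact_force: [0.1, -0.3, 0.3]
grip_width: 0.1
```

send_rows --pt "2 0 0 0" --pt "2 0 0 0" --pt "2 0 0 0" --pt "2 0 0 0" --pt "0 0 0 0"

```text
time: 7.75
tool_pos: [611.8, 23.5, 99.5]
tcp_rot: [0.135, 1.57, -3.007]
contact_force: [-0.2, 0.3, 0.2]
grip_width: 0.5
```

send_rows --pt "1 0 0 0" --pt "1 0 0 0" --pt "0 0 0 0"

```text
time: 8.12
tool_pos: [611.9, 23.5, 97.6]
tcp_rot: [0.491, 1.571, -2.651]
contact_force: [0.3, -0.3, 0.2]
grip_width: 0.6
```

send_rows --pt "1 0 0 0" --pt "1 0 0 0" --pt "0 0 0 0"

```text
time: 8.5
tool_pos: [611.9, 23.5, 95.6]
tcp_rot: [0.272, 1.571, -2.87]
contact_force: [0.1, -0.6, 0.1]
grip_width: 0.3
```

Run:
```python
from h import *
go(372,210,120)
```

```text
t 8.5 pos [611.9  23.5  95.6] F [ 0.1 -0.6  0.1] shift [ -24.4 -186.3  240. ]
```

send_rows --pt "1 0 0 0" --pt "1 0 0 0" --pt "1 0 0 0" --pt "0 0 0 0"

```text
time: 9.0
tool_pos: [612.0, 23.5, 94.2]
tcp_rot: [2.864, 1.57, -0.278]
contact_force: [-3.4, 0.2, 10.1]
grip_width: 0.3
```

send_rows --pt "-30 0 0 0" --pt "0 -31 40 0" --pt "0 -31 40 0" --pt "0 -31 40 0" --pt "0 -31 40 0" --pt "0 -31 40 0" --pt "0 -31 40 0" --pt "10 0 0 0"

```text
time: 10.0
tool_pos: [369.9, 211.2, 113.1]
tcp_rot: [-2.49, 1.57, 0.655]
contact_force: [-0.3, -0.1, -0.4]
grip_width: -0.1
```

Run:
```python
from h import *
go(372,210,105)
```

```text
t 10.0 pos [369.9 211.2 113.1] F [-0.3 -0.1 -0.4] shift [ 8.1  1.2 -2.1]
```

send_rows --pt "4 0 0 0" --pt "3 0 0 0" --pt "2 0 0 0" --pt "2 0 0 0" --pt "0 0 0 0"

```text
time: 10.62
tool_pos: [372.2, 209.4, 101.5]
tcp_rot: [0.82, 1.571, -2.322]
contact_force: [0.1, 0.1, -1.1]
grip_width: 0.6
```

send_rows --pt "1 0 0 0" --pt "1 0 0 0" --pt "1 0 0 0" --pt "0 0 0 0"

```text
time: 11.12
tool_pos: [372.1, 209.7, 99.1]
tcp_rot: [2.996, 1.57, -0.146]
contact_force: [-1.1, -0.9, 6.2]
grip_width: 0.1
```

Lid A at (372,210) is about 5 mm high, at 99 mm, so it is the askew one. I'll back off to see which way it is offset.

send_rows --pt "-25 0 0 0" --pt "-25 0 20 0" --pt "-20 0 20 0" --pt "-10 0 0 0" --pt "0 0 0 0"

```text
time: 11.75
tool_pos: [333.0, 209.9, 179.2]
tcp_rot: [-2.863, 1.569, 0.278]
contact_force: [0.2, -0.5, -0.4]
grip_width: 0.8
```

Run:
```python
from h import *
go(372,210,120)
w=capture("wrist")
im=w["image"]
cv2.imwrite("pics/w2.png",cv2.resize(im[80:400,130:530,::-1],(800,640))[:600])
t=capture("top");np.save("top1.npy",t["image"])
```

```text
t 11.75 pos [333.  209.9 179.2] F [ 0.2 -0.5 -0.4] shift [ 59.2  -0.  -38.9]
```

View pics/w2.png

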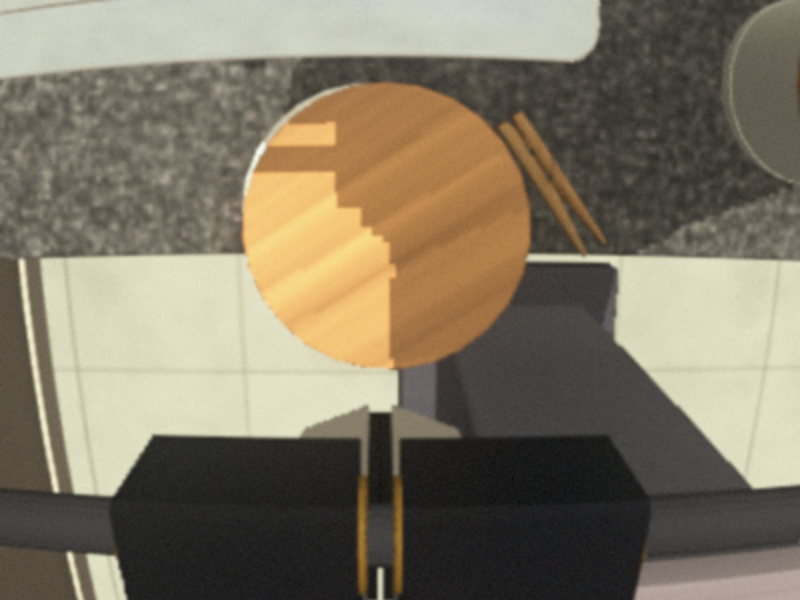

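The lid is at crop (387,225). A white sliver of rim shows at its upper left, from (245,205) to (360,85), so the canister axis lies towards +y and a little +x. I'll fit the rim and the lid circle.

```bash
cat >> h.py <<'E'
def wcast(w,s,uv,z):
    uv=np.atleast_2d(uv).astype(float);K=w["K"]
    d=(uv-K[:2,2])/K[0,0];th=np.linalg.norm(d,axis=1,keepdims=True)
    r=np.c_[d/th*np.sin(th),np.cos(th)]
    M=R.from_euler("xyz",s["tcp_rot"]).as_matrix();m=w["mount"]
    o=M@m[:3,3]+s["tool_pos"];r=r@(M@m[:3,:3]).T
    return o+r*((z-o[2])/r[:,2])[:,None]
E
python3 - <<'E'
from h import *
from scipy.optimize import least_squares
s=get_obs();w=capture("wrist");im=w["image"];h=cv2.cvtColor(im,cv2.COLOR_RGB2HSV)
m=wood(im);cs,_=cv2.findContours(m,cv2.RETR_EXTERNAL,cv2.CHAIN_APPROX_NONE)
k=max((q for q in cs if q[:,0,1].max()<290),key=cv2.contourArea);c,_=cv2.minEnclosingCircle(k)
p=wcast(w,s,k[:,0,:],99)[:,:2];print("lid",cv2.fitEllipse(p.astype(np.float32)))
pts=[]
for a in np.arange(170,290,4):
    u=np.array([np.cos(np.radians(a)),np.sin(np.radians(a))]);prof=[]
    for r in np.arange(60,90,.5):
        x,y=np.array(c)+r*u;q=cv2.getRectSubPix(im,(1,1),(float(x),float(y)))[0,0].astype(int);prof.append(q)
    prof=np.array(prof);sat=prof.max(1)-prof.min(1);v=prof.min(1)
    wh=np.where((sat<45)&(v>120))[0]
    if len(wh) and len(wh)<20 and wh.max()<50:
        pts.append(np.array(c)+(60+.5*(wh.max()+1))*u);print(a,len(wh),np.round(wcast(w,s,pts[-1],80)[0,:2],1))
P=wcast(w,s,np.array(pts),80)[:,:2]
f=least_squares(lambda c:np.hypot(*(P-c).T)-45,[372,215],loss="soft_l1");print("canister",f.x,np.round(f.fun,1))
E
```

```text
lid ((373.6258239746094, 198.17465209960938), (94.05438995361328, 102.01069641113281), 164.86524963378906)
242 1 [420.2 222.3]
canister [375.66393413 215.55737421] [-0.]
```

Run:
```python
from h import *
from scipy.optimize import least_squares
s=get_obs();w=capture("wrist");im=w["image"]
m=cv2.morphologyEx(wood(im),cv2.MORPH_OPEN,cv2.getStructuringElement(2,(15,15)))
cs,_=cv2.findContours(m,cv2.RETR_EXTERNAL,cv2.CHAIN_APPROX_NONE)
k=max((q for q in cs if q[:,0,1].max()<290),key=cv2.contourArea);c,_=cv2.minEnclosingCircle(k)
p=wcast(w,s,k[:,0,:],99)[:,:2];print("lid",c,cv2.fitEllipse(p.astype(np.float32)))
pts=[]
for a in range(180,280,8):
    u=np.array([np.cos(np.radians(a)),np.sin(np.radians(a))])
    q=[cv2.getRectSubPix(im,(1,1),tuple(map(float,np.array(c)+r*u)))[0,0].astype(int) for r in range(66,84)]
    print(a,[f"{x.min()}/{x.max()-x.min()}" for x in q])
```

```text
lid (322.5, 191.0) ((373.46282958984375, 204.16209411621094), (86.36243438720703, 97.80770111083984), 102.26386260986328)
180 ['127/119', '125/121', '121/124', '122/123', '124/121', '121/123', '110/114', '94/76', '86/36', '86/22', '88/21', '88/22', '91/22', '98/21', '103/22', '101/23', '101/21', '102/19']
188 ['125/122', '125/121', '124/122', '122/123', '121/124', '120/124', '134/107', '154/71', '132/39', '111/26', '108/25', '110/22', '107/24', '103/22', '105/22', '110/22', '109/22', '103/21']
196 ['119/125', '121/123', '122/124', '125/121', '122/123', '125/117', '161/80', '203/37', '200/21', '149/23', '107/22', '95/21', '90/20', '84/21', '85/19', '92/18', '96/19', '101/21']
204 ['84/110', '79/106', '78/102', '78/98', '74/100', '79/96', '114/72', '190/31', '220/16', '174/20', '106/23', '94/21', '100/22', '105/22', '105/22', '102/21', '100/22', '100/23']
212 ['76/98', '73/97', '74/97', '75/96', '75/96', '79/91', '112/65', '153/40', '176/29', '161/29', '118/25', '92/23', '89/21', '90/19', '89/18', '89/18', '94/19', '102/17']
220 ['117/125', '116/126', '115/126', '113/125', '109/128', '
[... 619 characters left out ...]
14', '61/13', '64/14', '65/14']
252 ['72/97', '75/96', '76/91', '73/93', '72/93', '85/82', '119/56', '128/34', '90/19', '62/10', '56/11', '57/12', '59/13', '60/12', '64/12', '66/11', '71/10', '67/13']
260 ['72/95', '77/93', '74/95', '78/94', '73/97', '84/83', '97/55', '87/26', '74/16', '71/16', '71/14', '68/15', '73/13', '75/15', '76/15', '75/13', '70/14', '72/12']
268 ['74/92', '77/90', '72/92', '76/90', '74/94', '73/88', '67/59', '68/21', '67/11', '68/13', '66/16', '64/14', '70/11', '68/12', '71/14', '73/14', '72/14', '76/15']
276 ['79/97', '78/97', '76/97', '75/98', '75/95', '70/76', '65/41', '60/19', '62/11', '66/10', '70/11', '68/12', '61/13', '60/11', '62/10', '59/10', '58/9', '63/10']
```

Run:
```python
from h import *
from scipy.optimize import least_squares
s=get_obs();w=capture("wrist")
c=np.array([322.5,191.]);a=np.radians(np.arange(188,260,8));r=np.array([74.3,75.2,75.5,75.8,75.8,75.3,75.3,74.7,73.7])
P=wcast(w,s,c+r[:,None]*np.c_[np.cos(a),np.sin(a)],80)[:,:2]
f=least_squares(lambda q:np.hypot(*(P-q).T)-45,[372,215]);print("canister",f.x,np.round(f.fun,1))
b=np.radians([180,196,212,228,244,260,276,  0,10,345,90,60,120,150])
# lid edge from crop: centre (387,225) radius 142 crop px
L=np.array([323.5,192.5])+71.3*np.c_[np.cos(b),np.sin(b)]
for z in(94,99):print("lid",z,cv2.fitEllipse(wcast(w,s,L,z)[:,:2].astype(np.float32)))
h=cv2.cvtColor(np.load("top1.npy"),cv2.COLOR_RGB2HSV)
```

```text
canister [375.73642267 213.90774564] [ 0.2  0.2 -0.1 -0.1 -0.1 -0.3  0.1  0.2  0.2]
lid 94 ((370.88714599609375, 206.81092834472656), (95.11048889160156, 96.65018463134766), 92.22612762451172)
lid 99 ((371.71356201171875, 206.86610412597656), (93.14866638183594, 94.65660095214844), 92.22628021240234)
```

The canister axis is at about (375.7,213.9) and the lid at about (371.5,207). I'll push along (0.5,0.87), starting outside the raised edge, with the tool turned 30° so that tool −y is the push direction.

send_rows --pt "0 25 0 0" --pt "0 25 0 0" --pt "0 24 0 0" --pt "0 0 0 10" --pt "0 0 0 10" --pt "0 0 0 10" --pt "20 0 0 0" --pt "20 0 0 0"

```text
time: 13.0
tool_pos: [332.1, 135.6, 137.9]
tcp_rot: [1.334, 1.571, -2.332]
contact_force: [0.1, 0.3, 0.2]
grip_width: 0.3
```

Run:
```python
from h import *
s=get_obs();print(np.round(R.from_euler("xyz",s["tcp_rot"]).as_matrix(),3))
go(332.5,139.5,96);go(371.5,207,96)
w=capture("wrist");cv2.imwrite("pics/w3.png",w["image"][:,:,::-1])
```

```text
[[-0.    -0.501 -0.866]
 [-0.    -0.866  0.501]
 [-1.     0.     0.   ]]
t 13.0 pos [332.1 135.6 137.9] F [0.1 0.3 0.2] shift [41.9 -3.6  1.7]
t 13.0 pos [332.1 135.6 137.9] F [0.1 0.3 0.2] shift [ 41.9 -81.6   1.7]
```

send_rows --pt "15 0 1.5 0" --pt "15 0 0 0" --pt "11 0 0 0" --pt "0 -4 0 0" --pt "0 -4 0 0" --pt "0 -2 0 0" --pt "0 0 0 0"

```text
time: 13.92
tool_pos: [336.0, 145.3, 98.0]
tcp_rot: [-2.519, 1.57, 0.098]
contact_force: [0.2, 0.5, 0.9]
grip_width: 0.3
```

send_rows --pt "0 -2 0 0" --pt "0 -2 0 0" --pt "0 -2 0 0" --pt "0 0 0 0"

```text
time: 14.42
tool_pos: [338.8, 150.4, 97.7]
tcp_rot: [2.818, 1.571, -0.848]
contact_force: [-0.6, 0.2, 0.8]
grip_width: 0.3
```

send_rows --pt "0 -2 0 0" --pt "0 -2 0 0" --pt "0 0 0 0"

```text
time: 14.8
tool_pos: [340.8, 153.8, 97.7]
tcp_rot: [3.023, 1.571, -0.642]
contact_force: [-0.5, 0.1, 0.4]
grip_width: 0.6
```

send_rows --pt "0 -1.5 0 0" --pt "0 -1.5 0 0" --pt "0 0 0 0"

```text
time: 15.18
tool_pos: [342.3, 156.4, 97.7]
tcp_rot: [2.944, 1.571, -0.721]
contact_force: [0.3, -0.3, 1.2]
grip_width: 0.4
```

send_rows --pt "0 -1.5 0 0" --pt "0 -1.5 0 0" --pt "0 0 0 0"

```text
time: 15.55
tool_pos: [343.7, 159.0, 97.7]
tcp_rot: [1.932, 1.571, -1.733]
contact_force: [0.1, 0.8, -0.6]
grip_width: 0.5
```

send_rows --pt "0 -1.5 0 0" --pt "0 -1.5 0 0" --pt "0 0 0 0"

```text
time: 15.92
tool_pos: [345.2, 161.6, 97.7]
tcp_rot: [-0.364, 1.571, 2.254]
contact_force: [-1.1, -0.1, 0.0]
grip_width: 0.8
```

send_rows --pt "0 -1.5 0 0" --pt "0 -1.5 0 0" --pt "0 0 0 0"

```text
time: 16.3
tool_pos: [346.8, 164.2, 97.7]
tcp_rot: [-2.778, 1.571, -0.161]
contact_force: [-0.3, -1.2, -0.1]
grip_width: 0.8
```

send_rows --pt "0 -1.5 0 0" --pt "0 -1.5 0 0" --pt "0 0 0 0"

```text
time: 16.68
tool_pos: [348.4, 166.9, 97.7]
tcp_rot: [-2.413, 1.57, 0.204]
contact_force: [0.7, -0.6, -0.3]
grip_width: 0.5
```

Run:
```python
from h import *
go(375.7,213.9,97)
w=capture("wrist");cv2.imwrite("pics/w4.png",w["image"][:,:,::-1])
```

```text
t 16.68 pos [348.4 166.9  97.7] F [ 0.7 -0.6 -0.3] shift [  0.7 -54.4  -0.1]
```

View pics/w4.png

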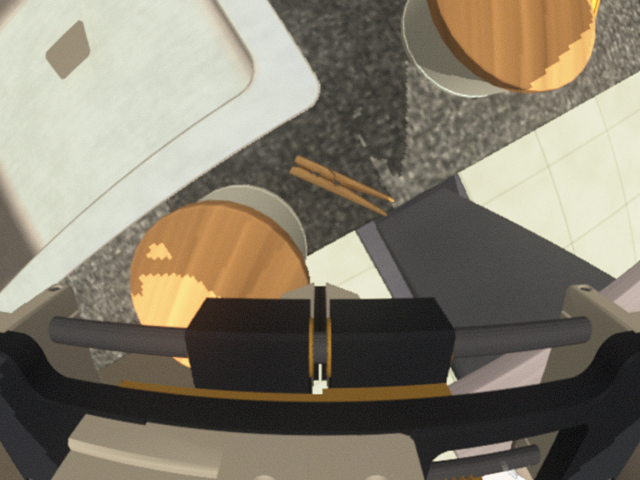

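The lid is at (222,265), with the fingertips at its edge near (320,290). I'll keep pushing.

send_rows --pt "0 -1.5 0 0" --pt "0 -1.5 0 0" --pt "0 0 0 0"

```text
time: 17.1
tool_pos: [349.8, 169.4, 97.7]
tcp_rot: [-3.073, 1.571, -0.456]
contact_force: [0.8, 0.6, -0.2]
grip_width: 0.1
```

send_rows --pt "0 -1 0 0" --pt "0 -1 0 0" --pt "0 0 0 0"

```text
time: 17.48
tool_pos: [350.7, 171.1, 97.7]
tcp_rot: [2.745, 1.571, -0.921]
contact_force: [0.1, 1.2, -0.1]
grip_width: 0.8
```

send_rows --pt "0 -1 0 0" --pt "0 -1 0 0" --pt "0 0 0 0"

```text
time: 17.85
tool_pos: [351.7, 172.8, 97.7]
tcp_rot: [2.277, 1.571, -1.389]
contact_force: [-0.5, 0.3, 0.1]
grip_width: 0.3
```

Run:
```python
from h import *
go(375.7,213.9,97)
t=capture("top");im=t["image"]
cs,_=cv2.findContours(wood(im),cv2.RETR_EXTERNAL,cv2.CHAIN_APPROX_NONE)
for k in cs:
    if cv2.contourArea(k)>150:print(np.round(cv2.fitEllipse(k)[0],1),cv2.contourArea(k),np.round(cv2.fitEllipse(onz(t,k[:,0,:],94)[:,:2].astype(np.float32))[0],1))
w=capture("wrist");cv2.imwrite("pics/w5.png",np.vstack([w["image"][150:400,80:480,::-1],cv2.resize(im[270:345,280:400,::-1],(400,250))]))
```

```text
t 17.85 pos [351.7 172.8  97.7] F [-0.5  0.3  0.1] shift [  0.7 -47.6  -0.2]
[388.2 285.1] 837.5 [430.8   7. ]
[443.6 242.1] 816.0 [ 552.7 -162.2]
[379.  223.9] 791.0 [612.2  23.6]
```

View pics/w5.png

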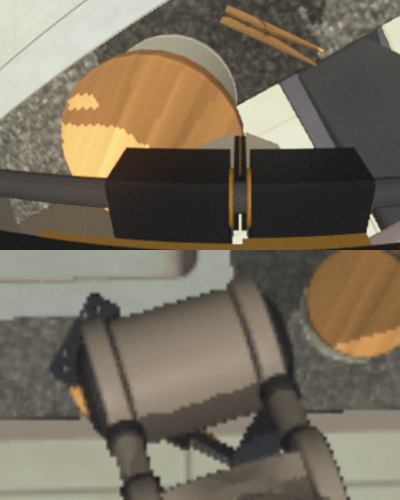

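The top camera's view is blocked by the arm. In the wrist view the fingertips stand over the lid's edge with no force, so the lid may have dropped. I'll lift and press its middle again.

send_rows --pt "-8 0 0 0" --pt "-8 0 0 0" --pt "0 -20 0 0" --pt "0 -18 0 0" --pt "4 -10 0 0" --pt "4 0 0 0" --pt "2 0 0 0" --pt "0 0 0 0"

```text
time: 18.95
tool_pos: [375.3, 213.9, 103.5]
tcp_rot: [1.027, 1.57, -2.639]
contact_force: [0.8, -0.5, -0.4]
grip_width: 0.4
```

send_rows --pt "2 0 0 0" --pt "2 0 0 0" --pt "1 0 0 0" --pt "0 0 0 0"

```text
time: 19.45
tool_pos: [375.7, 214.3, 98.6]
tcp_rot: [1.262, 1.571, -2.403]
contact_force: [-0.2, -0.5, -0.0]
grip_width: 0.6
```

send_rows --pt "1 0 0 0" --pt "1 0 0 0" --pt "1 0 0 0" --pt "0 0 0 0"

```text
time: 19.95
tool_pos: [375.6, 214.3, 95.6]
tcp_rot: [1.314, 1.571, -2.352]
contact_force: [0.2, -0.0, -0.1]
grip_width: 0.7
```

send_rows --pt "1 0 0 0" --pt "1 0 0 0" --pt "0 0 0 0"

```text
time: 20.32
tool_pos: [375.8, 214.4, 94.2]
tcp_rot: [-2.608, 1.57, 0.01]
contact_force: [-1.9, -0.6, 8.4]
grip_width: 0.4
```

The middle is now solid at 94.2. I'll check two edges for rocking.

send_rows --pt "-10 0 0 0" --pt "0 17 0 0" --pt "0 17 0 0" --pt "4 0 0 0" --pt "3 0 0 0" --pt "2 0 0 0" --pt "1.5 0 0 0" --pt "0 0 0 0"

```text
time: 21.32
tool_pos: [358.9, 185.0, 94.1]
tcp_rot: [-3.065, 1.57, -0.447]
contact_force: [-4.3, -1.1, 16.6]
grip_width: 0.6
```

send_rows --pt "-10 0 0 0" --pt "0 -23 0 0" --pt "0 -23 0 0" --pt "0 -22 0 0" --pt "4 0 0 0" --pt "3 0 0 0" --pt "2.5 0 0 0" --pt "0 0 0 0"

```text
time: 22.32
tool_pos: [392.0, 243.1, 94.2]
tcp_rot: [0.968, 1.57, -2.699]
contact_force: [-2.8, -0.3, 8.0]
grip_width: 0.5
```

Both edges are solid at 94, so the lid is flat. I'll move up and clear of everything, then take a last look.

send_rows --pt "-30 0 0 0" --pt "-40 0 0 0" --pt "-40 0 0 0" --pt "-20 30 0 0" --pt "0 40 0 0" --pt "0 40 0 0" --pt "0 40 0 0" --pt "0 40 0 0"

```text
time: 23.32
tool_pos: [296.3, 78.1, 223.5]
tcp_rot: [2.0, 1.57, -1.666]
contact_force: [0.9, -0.6, 1.0]
grip_width: 0.2
```

send_rows --pt "0 40 -15 0" --pt "0 40 -15 0" --pt "0 40 -15 0" --pt "0 40 -15 0" --pt "0 40 -15 0" --pt "0 40 0 0" --pt "0 0 0 0"

```text
time: 24.2
tool_pos: [241.0, -167.7, 223.5]
tcp_rot: [0.87, 1.57, -2.801]
contact_force: [0.2, 0.0, 0.7]
grip_width: 0.2
```

Run:
```python
from h import *
go(0,0,0)
for n in("top","scene"):
    t=capture(n);im=t["image"]
    cs,_=cv2.findContours(wood(im),cv2.RETR_EXTERNAL,cv2.CHAIN_APPROX_NONE)
    for k in cs:
        if cv2.contourArea(k)>150:print(n,np.round(cv2.fitEllipse(k)[0],1),np.round(cv2.fitEllipse(onz(t,k[:,0,:],94)[:,:2].astype(np.float32))[0],1))
    cv2.imwrite(f"pics/end_{n}.png",im[:,:,::-1])
```

```text
t 24.2 pos [ 241.  -167.7  223.5] F [0.2 0.  0.7] shift [223.6 -22.9 292.6]
top [316.6 306.6] [374.3 213.9]
top [388.2 285. ] [431.1   6.9]
top [443.6 241.8] [ 553.4 -162.2]
top [379. 224.] [612.1  23.6]
scene [354.2 369.4] [ 391.4 -131.5]
scene [418.  343.9] [ 554.4 -165.8]
scene [338.7 320. ] [440.3  -4.3]
scene [387.4 280.3] [612.4  18.2]
scene [265.4 277.5] [359.9 209.6]
```

View pics/end_top.png

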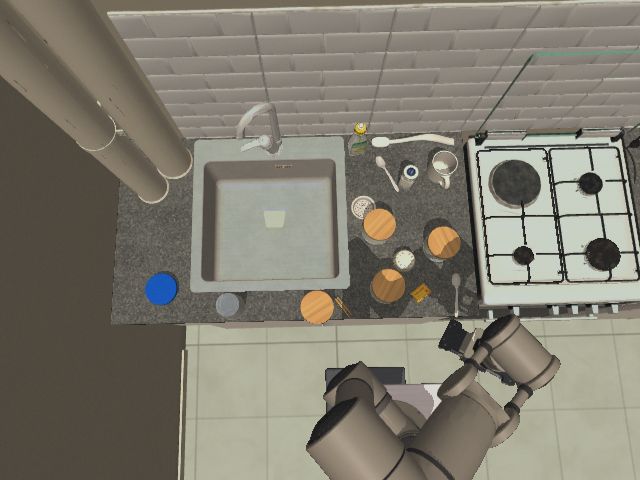

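The pushed lid now sits at (317,307), centred on its canister. The other three lids and the bystanders are where they were, and the arm is clear.

```bash
python3 -c "from plant import *;print(close_job())"
```

```text
the job is handed in; nothing more can be done
None
```

I found the askew lid, pushed it home, and handed the job in at about 24 s of the 61 s allowed.

- **Finding it:** I pressed the middle of each lid with the shut fingertips. Three were solid at about 94.2 mm, which is home height. The one at (372, 210) met the fingers at about 99 mm, so it was the askew one.
- **Pushing it:** The wrist camera put that lid about 8 mm off its canister's axis. I pushed its raised edge towards the axis and it dropped in. The push force stayed within the sensor noise of about 1 N, so I confirmed the drop by pressing again.
- **Last checks:** The lid now reads 94.1 to 94.2 mm at its middle and at two opposite edges under 8 to 17 N. The top camera puts it at (374, 214), against a fitted canister axis of (376, 214). The other three lids measure within 1 mm of where they started in the top view. By eye, the other things in that view have not moved, and the arm ended clear of everything.
- **Disagreements:** In the last scene-camera image, two lids read 8 to 14 mm off their top-view positions: the pushed lid and the one at (431, 7). I took that for the arm partly hiding them and did not look at that image. I pressed the three home lids only at their middles, not at their edges.

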